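Draw a brittle graphite rod from its storage sleeve and lay it in the tray

ROBOT

A 6-joint arm with a two-finger parallel gripper is mounted at the origin on a cart in front of the work surface, level with it; the furniture and walls round the work are solid. World frame = base frame: x ahead of the robot, y to its left, z up, the work surface at z = 0. Lengths are in m, angles in rad, forces in N, time in s.
With the tool pointing down it reaches from about 0.275 to 0.85 m from the base axis. Payload 19 kg.
Tool frame: the origin (TCP) lies where the fingers leave the gripper's body, on its centre line; the fingertips stand 73 mm ahead of it and the grasp point (between the pads) lies 54 mm ahead of it; z points along the fingers, y is the line along which they close (so a half turn about z gives the same grasp; the last joint's range is limited). The gripper opens to 85 mm and grips with 20 to 120 N. Pads are 22 mm wide; open, the fingers measure 114 mm over their backs; the gripper's body (76 mm by 85 mm) begins 54 mm behind the grasp point. The pads swing forward as they close: fully open they stand 13 mm farther back than shut.
Start: joints at [1.107, 0.15, 1.437, -0, 1.554, -0.134], TCP at [0.186, 0.544, 0.304] pointing down, gripper open.
Joint ranges: [-2.8, 2.8], [-0.68, 2.1], [0.12, 2.68], [-1.39, 4.53], [0.16, 2.79], [-2.81, 2.81]. Speed limits (rad/s): [1.89, 1.89, 2.22, 3.01, 3.01, 3.01].

INTERFACE

Orientations are given as a unit quaternion [w, x, y, z].
In Python, from plant import * gives the robot as it stands.
- The arm moves only by the tool arm_command, never from a script. Its argument "moves" is a list of rows, each an object of numbers: "tx", "ty", "tz": the shift along the tool's x, y, z in cm; "spin": the turn about the tool's z in degrees. In form: [{"tx": .., "ty": .., "tz": .., "spin": ..}, ...]. A call has 1 to 20 rows; each row shifts and turns the commanded pose from where the row before left it, along the tool's axes as they then stand; what a row does not reach is not made up. A row lasts 1/8 s, in which the tool goes at most 62.5 mm and 10.7 degrees, less where a joint would pass 70% of its speed; a pose out of reach is approached as far as the arm can. A call is refused whole if a number of a shift passes 6.25 or a number of a turn 10.7, either way. A call with a gripper value outside its range is refused whole. "fingers" is the closure, from -1 (fully open) to 1 (shut), so that 0 is half open, set as the call begins (left out, the last holds). The fingers move at their own pace and stop on an object; "force" is the grip in N (left out, the last holds). Time passes only in rows, so rows that do not move let the fingers close. It gives the time, the measured TCP pose, the force, the opening and the grip force at its end, in the units of the state.
- sense(): the state, without advancing time (a new reading comes with each control period).
- get_image(name): name is "scene" or "top" or "wrist"; returns the picture (400x640x3 uint8, red, green, blue); there is no depth.
- get_calibration(name): a dict with "camera_matrix" (3x3 intrinsics, pixels), "rvec" (rotation vector, rad) and "tvec" (3), from world to camera coordinates, as OpenCV has them; the wrist camera has in their place "hand_eye" (4x4, takes a point from camera to tool coordinates, whose origin is the TCP and whose axes are the flange's). Camera axes: x right, y down, z forward; pixel columns grow to the right and rows downward; lengths in m; the calibration is good to about 2 mm. A picture is of the moment at which its call begins: read the wrist's pose just before it. get_calibration takes no time and is no camera call.
- close_job(): hands the job in; it is judged then, once.
The state is a dict: "time": time; "q": joint angles; "joint_vel": joint speeds; "joint_torque": joint torques, N m; "eef_pos": TCP position; "tcp_rot": TCP orientation; "force": force on the tool from outside, world axes, zero at the start; "ft_torque": the same for the moment, N m; "gripper_width": finger opening in m; "grasp_force": force on a finger pad.
Only numpy, scipy, OpenCV 4.12 (cv2) and the standard library are available. Lean on these libraries where they do the work, as an engineer would, in place of code of your own. Each camera call takes 0.05 s, during which the arm holds its last target. There are 200 camera calls.

TASK

Draw the dark graphite rod out of the horizontal storage sleeve hand over hand in short pulls, and lay it lengthwise in the long compartment of the divided tray, resting on both cross ribs, then let go. The rod is brittle: as long as any of it is still inside the sleeve, never have hold of it farther than 12 cm from the sleeve's mouth (let go and take it again close to the mouth), and never drop it. Do not push or knock over the beaker or the amber vial.

Things in the scene. Friction and masses are not known exactly. Their poses are not given: they have to be found in the camera images.
- holder: Storage sleeve fixed to the bench: grey base plate 440 x 70 x 10 mm with a level aluminium tube on it, outside 25 mm, bore 18 mm, 250 mm long, back end closed. Origin: on the bench under the tube's open mouth; z up. The tube runs from x = 0 (mouth) to x = +250 mm, axis 70 mm above the bench, y = 0. The rod comes out towards the holder's -x, roughly to the robot.
- mouth (a point): Centre of the tube's open mouth, 70 mm above the bench; axes as the holder's.
- fork (a point): Steel V fork of round wire on the holder, 155 mm in front of the mouth, open at the top; arms 8 mm thick, 46 mm apart overall, tops 72 mm above the bench. The rod slides over it and rests in it with its axis at this point, 65 mm above the bench. Between fork and mouth the rod is free all round.
- rod: Dark grey graphite rod, 14 mm diameter, 280 mm long over its round ends, 0.06 to 0.115 kg. Origin at its middle on its axis, x along it. At the start it lies in the bore (axis 68 mm above the bench), 40 to 60 mm out of the mouth, and slides freely. Let go, it stays about level in the bore while under half its length is out; with more out, while its front lies on the fork and its tail in the bore.
- tray: Loose white divided tray, 328 (x) x 148 (y) x 40 mm high, 1 kg, walls and floor 4 mm. Origin under its centre on the bench, x along its length, z up. A long compartment on the +y side, inside 320 x 80 mm; on the -y side two short ones, 158 x 60 mm, that hold tweezers and a marker.
- lane (a point): Middle of the long compartment (tray y = +32 mm), 30 mm above the bench: where the rod's middle comes to lie; axes as the tray's. Two grey ribs, 10 mm thick, cross this compartment 115 mm either side of it along x; their tops form a shallow V (20 degrees) in which a rod laid on both rolls to the middle, its axis about 30 mm high. Between the ribs the floor is at 4 mm.
- beaker: Bystander: empty glass-clear beaker, 54 mm diameter, 68 mm high, upright; origin at the centre of its underside, z up.
- amber_vial: Bystander: amber bottle with black cap, 31 mm diameter, 66 mm high, upright; origin at the centre of its underside, z up.

How it is judged:
On the way, in this order (a step that is already met when the one before it is completed fails the run):
1. the rod is drawn half-way out of the sleeve (x of rod in the frame of holder below 0 m), for 0.1 s.
2. the whole rod is drawn past the sleeve's mouth (x of rod in the frame of holder below -0.142 m), for 0.1 s.
At the end, for the whole second after the job is handed in: The rod lies at rest on both ribs of the tray's long compartment: its middle within 22 mm of the compartment's middle along the tray, 15 mm across, 25 to 37 mm above the tray's underside; level within 0.055 rad, parallel to the tray within 0.12 rad; the tray stands flat (x of rod in the frame of tray between -0.022 and 0.022 m and y of rod in the frame of tray between 0.017 and 0.047 m and z of rod in the frame of tray between 0.025 and 0.037 m and angle between rod's own x axis and vertical between 1.516 and 1.626 rad and angle between the x axis of rod and the x axis of tray, either way round below 0.12 rad and angle between tray's own z axis and vertical below 0.05 rad and linear speed of rod below 0.03 m/s); the robot touches nothing.
It fails at once if the rod is gripped more than 135 mm from the mouth (12 cm plus a margin) while part of it is still in the sleeve (contact force between the fingers and rod above 0.5 N and x of the grasp point in the frame of holder below -0.135 m and x of rod in the frame of holder above -0.14 m).
It fails at once if the rod is dropped or flung: faster than 0.7 m/s with no finger on it (linear speed of rod above 0.7 m/s and contact force between the fingers and rod below 0.01 N).
It fails at once if the beaker or the amber vial is pushed more than 30 mm or tipped by more than 0.5 rad (distance of any of beaker, amber_vial from where it was at the start of the episode above 0.03 m or angle between any of beaker, amber_vial's own z axis and vertical above 0.5 rad).
It also fails if it takes over 48 s, if anything falls off the work surface, if the arm or the gripper's body presses on something with over 40 N, if the wrist force passes 120 N, or if a joint passes its speed limit or range.

## Working session

There is one attempt and no reset: what is moved stays moved. The work goes in short steps, Python scripts to look and compute and a tool call to move; the robot and the scene stay as the last step left them, time stands still between calls to the robot, and variables do not carry over. Pictures are saved under pics/ and viewed, at most 10 in all, crops included, and the job is handed in when it is done.

Besides the shell and the picture viewer there is one more tool, called by a JSON object that holds its "api" and its "payload", one argument or row to a line. arm_command: Moves the arm, as the interface text tells. Its arguments: {"type":"object","properties":{"moves":{"type":"array"},"fingers":{"type":"number"},"force":{"type":"number"}},"required":["moves"]}

```bash
mkdir -p pics; python3 - <<'E'
from plant import *
import cv2
for n in ("top","scene"):
    cv2.imwrite(f"pics/{n}0.png",get_image(n)[:,:,::-1]); c=get_calibration(n); print(n,c)
print(get_calibration("wrist")); print(sense())
E
```

```text
top {'camera_matrix': array([[500.93469549,   0.        , 329.85832745],
       [  0.        , 500.93469549, 205.56971736],
       [  0.        ,   0.        ,   1.        ]]), 'rvec': array([ 2.15005037, -2.13725959,  0.14847867]), 'tvec': array([0.03491795, 0.57226798, 1.47979206])}
scene {'camera_matrix': array([[433.51375419,   0.        , 315.46683131],
       [  0.        , 433.51375419, 197.61697202],
       [  0.        ,   0.        ,   1.        ]]), 'rvec': array([ 2.07086513, -0.70627512,  0.36124684]), 'tvec': array([-0.41673346,  0.25569032,  0.80165222])}
{'camera_matrix': array([[357.407866  ,   0.        , 318.34941224],
       [  0.        , 357.407866  , 194.0319092 ],
       [  0.        ,   0.        ,   1.        ]]), 'hand_eye': array([[ 1.28162446e-03, -9.60597791e-01, -2.77939275e-01,
         7.08150276e-02],
       [ 9.99999157e-01,  1.17362575e-03,  5.54945251e-04,
         4.09879517e-04],
       [-2.06882492e-04, -2.77939752e-01,  9.60598486e-01,
        -6.96868243e-02],
       [ 0.00000000e+00,  0.00000000e+00,  0.00000000e+00,
         1.00000000e+00]])}
{'time': 0.1, 'q': array([ 1.10698709e+00,  1.50949268e-01,  1.43790964e+00,  5.01876464e-06,
        1.55381583e+00, -1.34019438e-01]), 'joint_vel': array([-0.00081053, -0.00173075, -0.00152021, -0.00044112,  0.00261169,
       -0.00166225]), 'joint_torque': array([ 5.85056754e-03, -7.14379120e+01, -5.71789670e+01, -6.36083382e-05,
        7.21021963e-03, -9.39449546e-05]), 'eef_pos': array([0.1861802 , 0.54388732, 0.30335677]), 'tcp_rot': array([-1.61724614e-04,  1.64148677e-01,  9.86435461e-01, -5.16309247e-04]), 'force': array([-0.32195964,  0.82968076, -0.40609142]), 'ft_torque': array([-0.00235971, -0.00337159, -0.03920853]), 'grasp_force': 0.0, 'gripper_width': 0.0850208517865334}
```

View pics/top0.png

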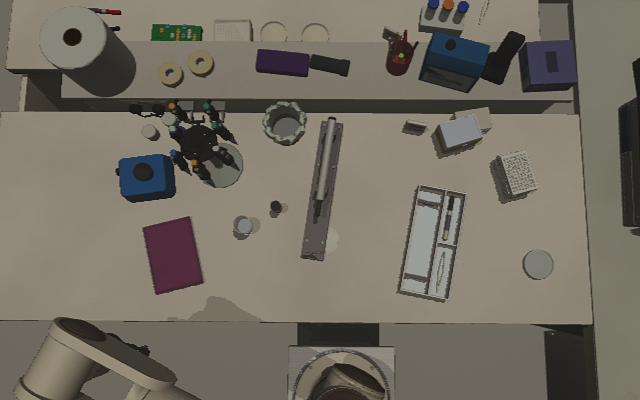

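View pics/scene0.png

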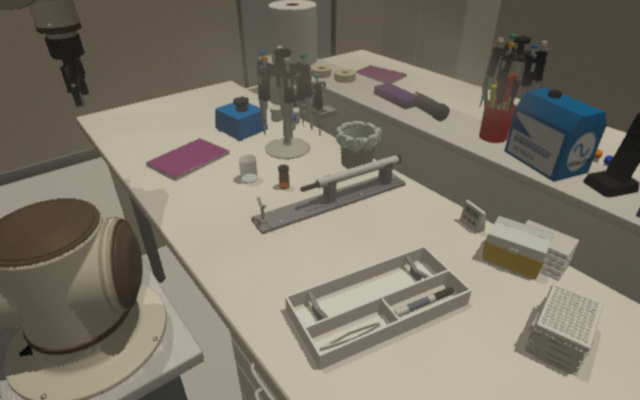

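The top view shows the holder running up the image (base plate from (313,258) to (330,122)), the tray at (433,243) with its long compartment on the left, the vial at (276,207) and the beaker at (243,226). I'll enlarge both.

```bash
python3 - <<'E'
import cv2,numpy as np
im=cv2.imread("pics/top0.png")
a=cv2.resize(im[110:265,225:355],None,fx=5,fy=5,interpolation=cv2.INTER_CUBIC)[:, :]
b=cv2.resize(im[180:305,390:475],None,fx=4.7,fy=4.7,interpolation=cv2.INTER_CUBIC)
a=cv2.resize(im[110:265,235:355],(456,589),interpolation=cv2.INTER_CUBIC) #3.8
b=cv2.resize(im[180:305,392:472],(344,538),interpolation=cv2.INTER_CUBIC) #4.3
o=np.zeros((589,800,3),np.uint8);o[:,:456]=a;o[:538,456:800]=b
cv2.imwrite("pics/crop.png",o)
E
```

```text
(no output)
```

View pics/crop.png

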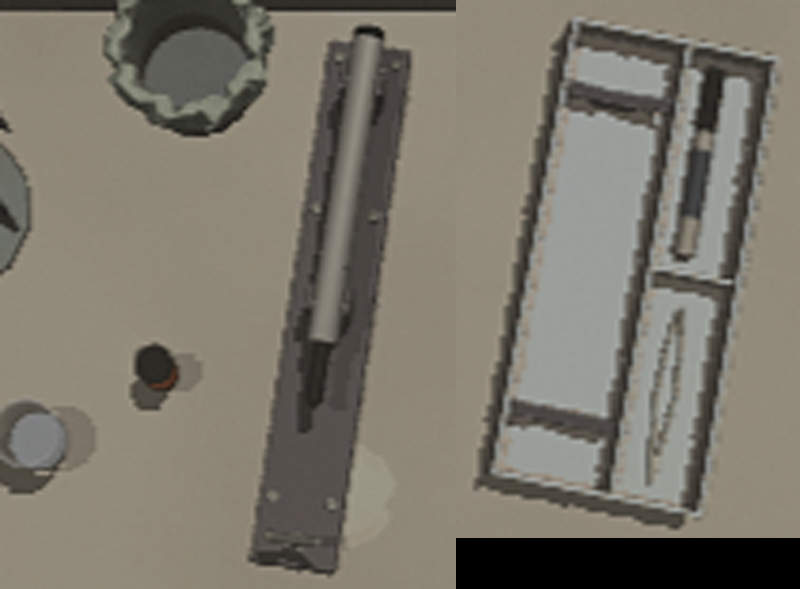

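The crop shows the tube from (368,33) to the mouth at (324,338), with the rod tip at (317,408). The vial cap is at (155,366) and the beaker rim at (33,438). The tray's rim corners are at (572,20), (776,60), (697,513) and (490,474).

```bash
cat > h.py <<'E'
import numpy as np,cv2
from plant import *
def ray(n,px,z,s=None):
    c=get_calibration(n);K=c["camera_matrix"]
    d=np.linalg.inv(K)@[px[0],px[1],1]
    if n=="wrist":
        H=c["hand_eye"];s=s or sense();R=q2R(s["tcp_rot"]);
        o=s["eef_pos"]+R@H[:3,3];d=R@H[:3,:3]@d
    else:
        R=cv2.Rodrigues(c["rvec"])[0];o=-R.T@c["tvec"];d=R.T@d
    return o+d*(z-o[2])/d[2]
def proj(n,P,s=None):
    c=get_calibration(n);K=c["camera_matrix"]
    if n=="wrist":
        H=c["hand_eye"];s=s or sense();R=q2R(s["tcp_rot"])
        p=H[:3,:3].T@(R.T@(np.array(P)-s["eef_pos"])-H[:3,3])
    else: p=cv2.Rodrigues(c["rvec"])[0]@np.array(P)+c["tvec"]
    u=K@p;return u[:2]/u[2]
def q2R(q):
    from scipy.spatial.transform import Rotation as Ro
    return Ro.from_quat([q[1],q[2],q[3],q[0]]).as_matrix()
E
python3 - <<'E'
from h import *
np.set_printoptions(precision=4,suppress=True)
A=lambda u,v:(u/3.8+235,v/3.8+110)
B=lambda u,v:((u-456)/4.3+392,v/4.3+180)
f=lambda p,z:ray("top",p,z)[:2]
m=f(A(324,339),.072);b=f(A(368,33),.07);t=f(A(317,408),.068)
print("mouth",m,"back",b,"len",np.hypot(*(b-m)),"yaw",np.degrees(np.arctan2(*(b-m)[::-1])),"tip",t,np.hypot(*(t-m)))
pc=[f(A(*p),.01) for p in[(329,42),(411,52),(340,560),(253,547)]]
print("plate",pc,[np.hypot(*(pc[i]-pc[i-3])) for i in range(4)], "yaw",np.degrees(np.arctan2(*((pc[0]+pc[1]-pc[2]-pc[3]))[::-1])))
tc=[f(B(*p),.04) for p in[(572,20),(776,60),(697,513),(490,474)]]
c=sum(tc)/4;x=tc[0]+tc[1]-tc[2]-tc[3];yaw=np.arctan2(x[1],x[0])
print("tray",c,[np.hypot(*(tc[i]-tc[i-3])) for i in range(4)],"yaw",np.degrees(yaw),"lane",c+.032*np.array([-np.sin(yaw),np.cos(yaw)]))
print("vial",f(A(155,366),.066),"beaker",f(A(33,438),.068))
s=sense();print(q2R(s["tcp_rot"]))
E
```

```text
mouth [0.5866 0.0669] back [0.8363 0.0338] len 0.2518495580181444 yaw -7.544354208010599 tip [0.5326 0.0719] 0.05429671159236511
plate [array([0.848 , 0.0666]), array([ 0.8396, -0.002 ]), array([0.4166, 0.054 ]), array([0.4266, 0.1241])] [np.float64(0.06911029844737089), np.float64(0.4266522337551603), np.float64(0.07081634466255396), np.float64(0.42522507401062476)] yaw -7.654891489391124
tray [ 0.4657 -0.2736] [np.float64(0.14648889854366906), np.float64(0.3225791770667406), np.float64(0.14407907148697618), np.float64(0.3246642224931458)] yaw -11.32983121139984 lane [ 0.472  -0.2423]
vial [0.5653 0.1997] beaker [0.5077 0.2937]
[[-0.9461  0.3238 -0.0005]
 [ 0.3238  0.9461 -0.001 ]
 [ 0.0001 -0.0011 -1.    ]]
```

{"api": "arm_command", "payload": {
  "moves": [
    {"spin":-5.65},
    {"spin":-5.65},
    {"tx":-2.8,"ty":-2.8},
    {"tx":-2.8,"ty":-2.8},
    {"tx":-2.8,"ty":-2.8},
    {"tx":-2.8,"ty":-2.8},
    {"tx":-2.8,"ty":-2.8},
    {"tx":-2.8,"ty":-2.8},
    {"tx":-2.8,"ty":-2.8},
    {"tx":-2.8,"ty":-2.8},
    {"tx":-2.8,"ty":-2.8},
    {"tx":-2.8,"ty":-2.8},
    {"tx":-2.8,"ty":-2.8},
    {"tx":-2.8,"ty":-2.8},
    {"tx":-2.8,"ty":-2.8},
    {"tx":-2.8,"ty":-2.8},
    {"tx":-2.8,"ty":-2.8},
    {"tx":0},
    {"tx":0}
  ],
  "fingers": -1,
  "force": 50
}}

```text
schema error: expected keys tx, ty, tz, spin
```

```bash
python3 - <<'E'
from h import *
s=sense();print(s["eef_pos"],q2R(s["tcp_rot"])[:,0],s["time"])
cv2.imwrite("pics/w1.png",get_image("wrist")[:,:,::-1])
for p in [(.5866,.0669,.07),(.5326,.072,.068),(.433,.0875,.065)]:print(proj("wrist",p,s))
E
```

```text
[0.1861802  0.54388732 0.30335677] [-9.46110371e-01  3.23844319e-01  1.49558829e-04] 0.1
[ 67.20148753 579.91549233]
[ 49.95926986 549.88800687]
[ 19.45191814 489.17732315]
```

View pics/w1.png

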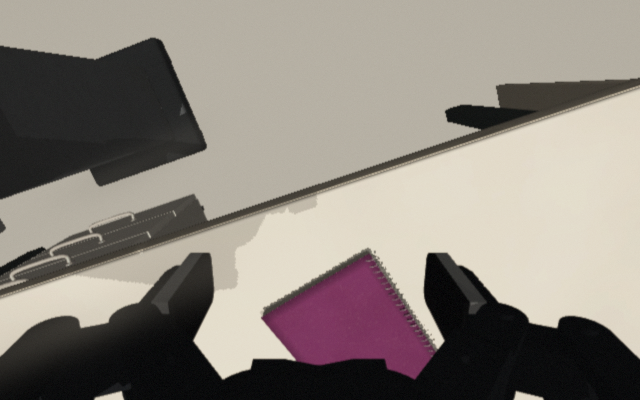

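The call was refused because every row needs all four keys. The picture therefore only shows the start pose, with the notebook between the fingers. I'll resend the move.

{"api": "arm_command", "payload": {
  "moves": [
    {"tx":0,"ty":0,"tz":0,"spin":-5.65},
    {"tx":0,"ty":0,"tz":0,"spin":-5.65},
    {"tx":-2.8,"ty":-2.8,"tz":0,"spin":0},
    {"tx":-2.8,"ty":-2.8,"tz":0,"spin":0},
    {"tx":-2.8,"ty":-2.8,"tz":0,"spin":0},
    {"tx":-2.8,"ty":-2.8,"tz":0,"spin":0},
    {"tx":-2.8,"ty":-2.8,"tz":0,"spin":0},
    {"tx":-2.8,"ty":-2.8,"tz":0,"spin":0},
    {"tx":-2.8,"ty":-2.8,"tz":0,"spin":0},
    {"tx":-2.8,"ty":-2.8,"tz":0,"spin":0},
    {"tx":-2.8,"ty":-2.8,"tz":0,"spin":0},
    {"tx":-2.8,"ty":-2.8,"tz":0,"spin":0},
    {"tx":-2.8,"ty":-2.8,"tz":0,"spin":0},
    {"tx":-2.8,"ty":-2.8,"tz":0,"spin":0},
    {"tx":-2.8,"ty":-2.8,"tz":0,"spin":0},
    {"tx":-2.8,"ty":-2.8,"tz":0,"spin":0},
    {"tx":-2.8,"ty":-2.8,"tz":0,"spin":0},
    {"tx":0,"ty":0,"tz":0,"spin":0},
    {"tx":0,"ty":0,"tz":0,"spin":0}
  ],
  "fingers": -1,
  "force": 50
}}

```text
time: 2.52
eef_pos: [0.5468, 0.0724, 0.3036]
tcp_rot: [-0.0, 0.066, 0.998, 0.0]
force: [0.7, 0.6, 0.2]
gripper_width: 0.0855
grasp_force: 0.0
```

```bash
python3 - <<'E'
from h import *
s=sense();print(s["eef_pos"],q2R(s["tcp_rot"])[:,0],s["time"])
cv2.imwrite("pics/w2.png",get_image("wrist")[:,:,::-1])
for p in [(.5866,.0669,.07),(.5326,.072,.068),(.433,.0875,.065)]:print(proj("wrist",p,s))
E
```

```text
[0.54677229 0.07236518 0.30362906] [-9.91183825e-01  1.32492007e-01  7.02270150e-04] 2.525
[317.46392359 218.88853622]
[315.07882569 159.08693534]
[317.67925672  33.12909245]
```

View pics/w2.png

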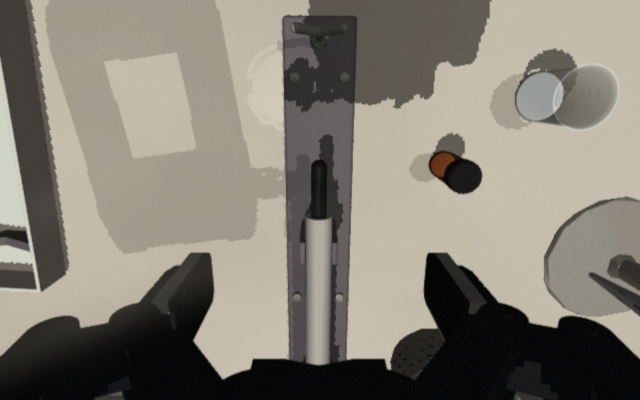

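The mouth is at (319,217), the rod tip at (319,160) and the fork at (319,30), all within about 3 px of my predictions. I'll descend with the grip about 33 mm out from the mouth.

{"api": "arm_command", "payload": {
  "moves": [
    {"tx":-0.7,"ty":0.1,"tz":3,"spin":0},
    {"tx":0,"ty":0,"tz":3,"spin":0},
    {"tx":0,"ty":0,"tz":3,"spin":0},
    {"tx":0,"ty":0,"tz":3,"spin":0},
    {"tx":0,"ty":0,"tz":3,"spin":0},
    {"tx":0,"ty":0,"tz":2,"spin":0},
    {"tx":0,"ty":0,"tz":1.1,"spin":0},
    {"tx":0,"ty":0,"tz":0,"spin":0},
    {"tx":0,"ty":0,"tz":0,"spin":0}
  ]
}}

```text
time: 3.7
eef_pos: [0.5544, 0.0724, 0.1238]
tcp_rot: [0.001, 0.066, 0.998, -0.0]
force: [0.5, 0.6, -0.6]
gripper_width: 0.0855
grasp_force: 0.0
```

{"api": "arm_command", "payload": {
  "moves": [
    {"tx":0,"ty":0,"tz":0,"spin":0},
    {"tx":0,"ty":0,"tz":0,"spin":0},
    {"tx":0,"ty":0,"tz":0,"spin":0},
    {"tx":0,"ty":0,"tz":0,"spin":0},
    {"tx":0,"ty":0,"tz":0,"spin":0},
    {"tx":0,"ty":0,"tz":0,"spin":0}
  ],
  "fingers": 1,
  "force": 40
}}

```text
time: 4.45
eef_pos: [0.5541, 0.0722, 0.1229]
tcp_rot: [-0.0, 0.066, 0.998, -0.0]
force: [0.5, -0.1, 0.8]
gripper_width: 0.0126
grasp_force: 38.9
```

{"api": "arm_command", "payload": {
  "moves": [
    {"tx":0.5,"ty":0,"tz":0,"spin":0},
    {"tx":1,"ty":0,"tz":0,"spin":0},
    {"tx":1,"ty":0,"tz":0,"spin":0},
    {"tx":1,"ty":0,"tz":0,"spin":0},
    {"tx":1,"ty":0,"tz":0,"spin":0},
    {"tx":1,"ty":0,"tz":0,"spin":0},
    {"tx":1,"ty":0,"tz":0,"spin":0},
    {"tx":1,"ty":0,"tz":0,"spin":0},
    {"tx":0.5,"ty":0,"tz":0,"spin":0},
    {"tx":0,"ty":0,"tz":0,"spin":0},
    {"tx":0,"ty":0,"tz":0,"spin":0}
  ]
}}

```text
time: 5.82
eef_pos: [0.475, 0.0827, 0.1229]
tcp_rot: [0.0, 0.066, 0.998, -0.0]
force: [-0.2, 0.5, 0.0]
gripper_width: 0.0125
grasp_force: 38.9
```

```bash
python3 - <<'E'
from h import *
s=sense();print(s["eef_pos"],s["force"],s["gripper_width"])
cv2.imwrite("pics/w3.png",get_image("wrist")[:,:,::-1])
u=np.array([-.9912,.1325,0]);m=np.array([.5866,.0669,0])
print((s["eef_pos"]-m)@u)
for d,z in[(.13,.068),(.135,.068),(.14,.068),(.155,.065)]:print(d,proj("wrist",m+u*d+[0,0,z],s))
E
```

```text
[0.47496968 0.08272688 0.12292211] [-0.17006377  0.53461918  0.00409249] 0.012528510119082195
0.11274503404361177
0.13 [314.5043202  238.44288883]
0.135 [314.48481158 226.01584289]
0.14 [314.46489139 213.32662775]
0.155 [314.4896779  171.76717232]
```

View pics/w3.png

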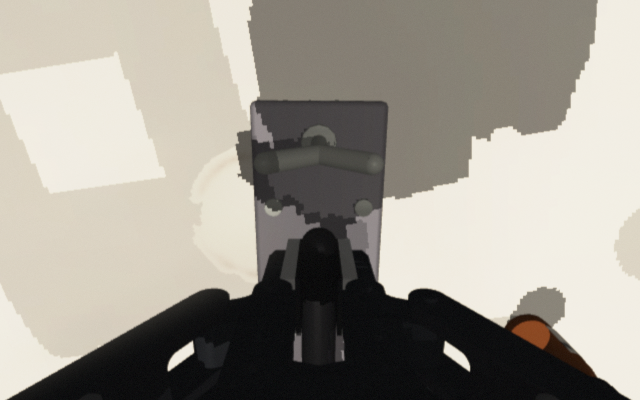

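The rod tip is at (319,228), about 134 mm out from the mouth, so the middle is still about 6 mm inside. It lines up with the V of the fork. I'll release here, go back and take it again.

{"api": "arm_command", "payload": {
  "moves": [
    {"tx":0,"ty":0,"tz":0,"spin":0},
    {"tx":0,"ty":0,"tz":0,"spin":0},
    {"tx":0,"ty":0,"tz":0,"spin":0},
    {"tx":0,"ty":0,"tz":0,"spin":0},
    {"tx":-2,"ty":0,"tz":0,"spin":0},
    {"tx":-2,"ty":0,"tz":0,"spin":0},
    {"tx":-2,"ty":0,"tz":0,"spin":0},
    {"tx":-2,"ty":0,"tz":0,"spin":0},
    {"tx":0,"ty":0,"tz":0,"spin":0},
    {"tx":0,"ty":0,"tz":0,"spin":0}
  ],
  "fingers": 0
}}

```text
time: 7.12
eef_pos: [0.5535, 0.0723, 0.1227]
tcp_rot: [-0.0, 0.066, 0.998, -0.0]
force: [0.8, 0.0, 0.3]
gripper_width: 0.0428
grasp_force: 0.0
```

{"api": "arm_command", "payload": {
  "moves": [
    {"tx":0,"ty":0,"tz":0,"spin":0},
    {"tx":0,"ty":0,"tz":0,"spin":0},
    {"tx":0,"ty":0,"tz":0,"spin":0},
    {"tx":0,"ty":0,"tz":0,"spin":0},
    {"tx":0,"ty":0,"tz":0,"spin":0}
  ],
  "fingers": 1
}}

```text
time: 7.75
eef_pos: [0.5541, 0.0722, 0.1229]
tcp_rot: [-0.0, 0.066, 0.998, -0.0]
force: [-0.3, -0.0, 1.1]
gripper_width: 0.0126
grasp_force: 38.9
```

{"api": "arm_command", "payload": {
  "moves": [
    {"tx":0.5,"ty":0,"tz":-0.1,"spin":0},
    {"tx":1,"ty":0,"tz":0,"spin":0},
    {"tx":1,"ty":0,"tz":0,"spin":0},
    {"tx":1,"ty":0,"tz":0,"spin":0},
    {"tx":1,"ty":0,"tz":0,"spin":0},
    {"tx":1,"ty":0,"tz":0,"spin":0},
    {"tx":1,"ty":0,"tz":0,"spin":0},
    {"tx":0.7,"ty":0,"tz":0.1,"spin":0},
    {"tx":0,"ty":0,"tz":0,"spin":0},
    {"tx":0,"ty":0,"tz":0,"spin":0}
  ]
}}

```text
time: 9.0
eef_pos: [0.4829, 0.0817, 0.123]
tcp_rot: [0.0, 0.066, 0.998, -0.0]
force: [0.3, 0.5, 0.6]
gripper_width: 0.0126
grasp_force: 38.9
```

```bash
python3 - <<'E'
from h import *
s=sense();print(s["eef_pos"],s["force"],s["gripper_width"])
cv2.imwrite("pics/w4.png",get_image("wrist")[:,:,::-1])
u=np.array([-.9912,.1325,0]);m=np.array([.5866,.0669,0])
print((s["eef_pos"]-m)@u)
for d,z in[(.195,.068),(.2,.068),(.206,.068),(.21,.068),(.155,.065)]:print(d,proj("wrist",m+u*d+[0,0,z],s))
E
```

```text
[0.48292003 0.08170293 0.12295455] [0.32394845 0.54002048 0.58974121] 0.012611093857923842
0.10472897462382473
0.195 [314.05619542  26.92352819]
0.2 [314.02810611   9.65891141]
0.206 [313.9934717  -11.62853682]
0.21 [313.96979884 -26.17865518]
0.155 [314.35013702 149.89186958]
```

View pics/w4.png

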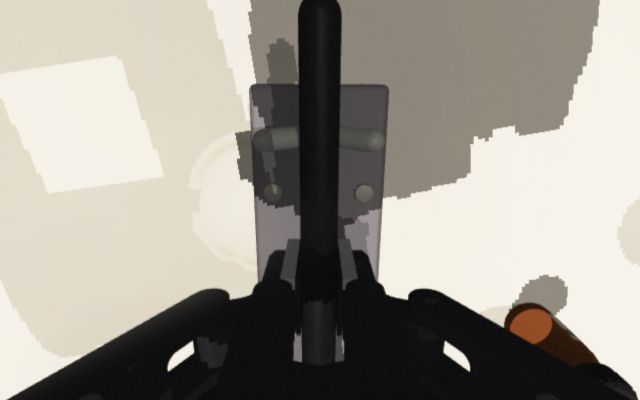

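The rod lies over the fork with its tip at about (319,0), roughly 203 mm out, so the middle is about 64 mm outside. I'll release and take it again close to the mouth.

{"api": "arm_command", "payload": {
  "moves": [
    {"tx":0,"ty":0,"tz":0.1,"spin":0},
    {"tx":0,"ty":0,"tz":0,"spin":0},
    {"tx":0,"ty":0,"tz":0,"spin":0},
    {"tx":0,"ty":0,"tz":0,"spin":0},
    {"tx":-1.8,"ty":0,"tz":0,"spin":0},
    {"tx":-1.8,"ty":0,"tz":0,"spin":0},
    {"tx":-1.8,"ty":0,"tz":0,"spin":0},
    {"tx":-1.8,"ty":0,"tz":0,"spin":0},
    {"tx":0,"ty":0,"tz":0,"spin":0},
    {"tx":0,"ty":0,"tz":0,"spin":0}
  ],
  "fingers": 0
}}

```text
time: 10.3
eef_pos: [0.5535, 0.0723, 0.1217]
tcp_rot: [-0.0, 0.066, 0.998, -0.0]
force: [-0.4, -0.3, -0.4]
gripper_width: 0.043
grasp_force: 0.0
```

{"api": "arm_command", "payload": {
  "moves": [
    {"tx":0,"ty":0,"tz":0,"spin":0},
    {"tx":0,"ty":0,"tz":0,"spin":0},
    {"tx":0,"ty":0,"tz":0,"spin":0},
    {"tx":0,"ty":0,"tz":0,"spin":0},
    {"tx":0,"ty":0,"tz":0,"spin":0}
  ],
  "fingers": 1,
  "force": 60
}}

```text
time: 10.92
eef_pos: [0.554, 0.0722, 0.1221]
tcp_rot: [-0.0, 0.066, 0.998, -0.0]
force: [-3.7, -1.2, 6.6]
gripper_width: 0.012
grasp_force: 58.6
```

{"api": "arm_command", "payload": {
  "moves": [
    {"tx":0,"ty":0,"tz":-0.1,"spin":0},
    {"tx":0.5,"ty":0,"tz":0,"spin":0},
    {"tx":1,"ty":0,"tz":0,"spin":0},
    {"tx":1,"ty":0,"tz":0,"spin":0},
    {"tx":1,"ty":0,"tz":0,"spin":0},
    {"tx":1,"ty":0,"tz":0,"spin":0},
    {"tx":1,"ty":0,"tz":0,"spin":0},
    {"tx":1,"ty":0,"tz":0,"spin":0},
    {"tx":1,"ty":0,"tz":0,"spin":0},
    {"tx":0.7,"ty":0,"tz":0,"spin":0},
    {"tx":0.5,"ty":0,"tz":0,"spin":0},
    {"tx":0.5,"ty":0,"tz":0,"spin":0},
    {"tx":0,"ty":0,"tz":0,"spin":0},
    {"tx":0,"ty":0,"tz":0,"spin":0},
    {"tx":0,"ty":0,"tz":0,"spin":0}
  ]
}}

```text
time: 12.8
eef_pos: [0.463, 0.0843, 0.1229]
tcp_rot: [-0.0, 0.066, 0.998, -0.0]
force: [0.6, -0.3, -0.8]
gripper_width: 0.0119
grasp_force: 58.4
```

```bash
python3 - <<'E'
from h import *
s=sense();print(s["eef_pos"],s["force"])
cv2.imwrite("pics/t5.png",cv2.resize(get_image("top")[130:280,250:400,::-1],None,fx=4,fy=4,interpolation=cv2.INTER_CUBIC))
cv2.imwrite("pics/s5.png",cv2.resize(get_image("scene")[100:300,180:460,::-1],None,fx=2.8,fy=2.8,interpolation=cv2.INTER_CUBIC))
E
```

```text
[0.46303955 0.08431698 0.1228786 ] [ 0.59719267 -0.27066238 -0.80456423]
```

View pics/s5.png

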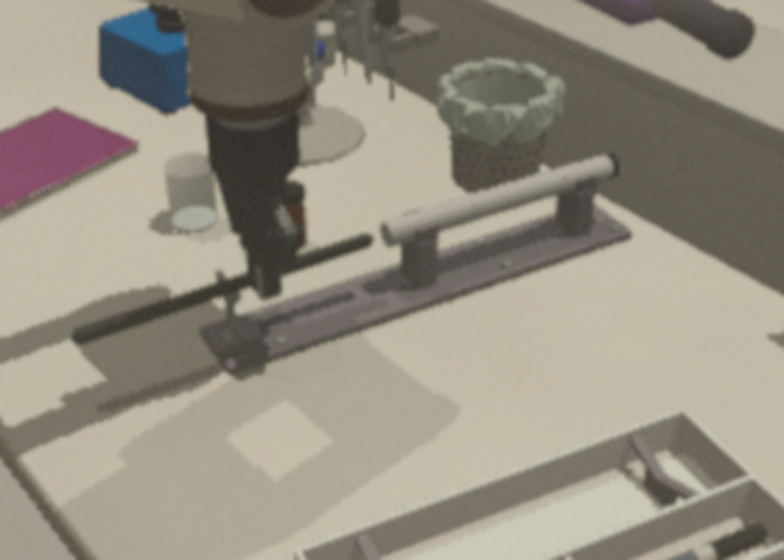

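The rod is out of the sleeve and level, with its tail at (370,239) and tip at (75,338) in the crop. Next I'll compute the grip offset and the move to the tray.

```bash
python3 - <<'E'
from h import *
s=sense();u=np.array([-.9912,.1325,0]);n=np.array([.1325,.9912,0])
g=s["eef_pos"]; c=get_calibration("scene");R=cv2.Rodrigues(c["rvec"])[0];o=-R.T@c["tvec"]
r=[]
for p in[(370,239),(75,338)]:
    d=R.T@np.linalg.inv(c["camera_matrix"])@[180+p[0]/2.8,100+p[1]/2.8,1]
    P=o+d*((g-o)@n)/(d@n);r.append((P-g)@u);print(P,r[-1])
off=sum(r)/2;print("len",r[1]-r[0],"off",off)
y=np.radians(-11.33);ex=np.array([np.cos(y),np.sin(y)]);ey=np.array([-ex[1],ex[0]])
T=np.array([.472,-.2423])+.030*ex
D=T-g[:2]; print(T,"tx",-D@ex*100,"ty",D@ey*100)
E
```

```text
[0.56827166 0.07026925 0.07079512] -0.1062388546927668
[0.29629228 0.10662646 0.06477471] 0.1681644360684457
len 0.2744032907612125 off 0.03096279068783945
[ 0.50141536 -0.24819379] tx -10.302541125060701 ty -31.850595198280722
```

{"api": "arm_command", "payload": {
  "moves": [
    {"tx":0,"ty":0,"tz":-1,"spin":0},
    {"tx":0,"ty":0,"tz":-2,"spin":0},
    {"tx":0,"ty":0,"tz":-2,"spin":0},
    {"tx":0,"ty":0,"tz":-2,"spin":0},
    {"tx":0,"ty":0,"tz":-1,"spin":3.7},
    {"tx":-0.5,"ty":-1.4,"tz":0,"spin":0},
    {"tx":-1,"ty":-3,"tz":0,"spin":0},
    {"tx":-1,"ty":-3,"tz":0,"spin":0},
    {"tx":-1,"ty":-3,"tz":0,"spin":0},
    {"tx":-1,"ty":-3,"tz":0,"spin":0},
    {"tx":-1,"ty":-3,"tz":0,"spin":0},
    {"tx":-1,"ty":-3,"tz":0,"spin":0},
    {"tx":-1,"ty":-3,"tz":0,"spin":0},
    {"tx":-1,"ty":-3,"tz":0,"spin":0},
    {"tx":-1,"ty":-3,"tz":0,"spin":0},
    {"tx":-0.8,"ty":-2,"tz":0,"spin":0},
    {"tx":0,"ty":-1.4,"tz":0,"spin":0},
    {"tx":0,"ty":0,"tz":0,"spin":0},
    {"tx":0,"ty":0,"tz":0,"spin":0}
  ]
}}

```text
time: 15.28
eef_pos: [0.5015, -0.247, 0.203]
tcp_rot: [-0.0, 0.098, 0.995, 0.0]
force: [1.1, -0.1, -0.7]
gripper_width: 0.0121
grasp_force: 58.5
```

```bash
python3 - <<'E'
from h import *
s=sense();print(s["eef_pos"],q2R(s["tcp_rot"])[:,0],s["time"])
im=get_image("wrist")[:,:,::-1]; t=get_image("scene")[180:400,230:500,::-1]
y=np.radians(-11.33);ex=np.array([np.cos(y),np.sin(y),0]);ey=np.array([-ex[1],ex[0],0]);C=np.array([.4657,-.2736,0])
for a,b,z in[(-.164,.074,.04),(-.164,-.074,.04),(-.164,-.002,.04),(-.115,.032,.023)]:print(a,b,proj("wrist",C+a*ex+b*ey+[0,0,z],s))
o=np.zeros((600,800,3),np.uint8);o[:300,:480]=cv2.resize(im,(480,300));
o=np.vstack([im[:330],np.zeros((0,640,3),np.uint8)]);t2=cv2.resize(t,(330,269),interpolation=cv2.INTER_CUBIC)
out=np.zeros((600,640,3),np.uint8);out[:330]=o;out[330:599,:330]=t2
cv2.imwrite("pics/w6.png",out)
E
```

```text
[ 0.5015227  -0.24700074  0.20296648] [-9.80730025e-01  1.95367886e-01  8.09323031e-05] 15.275
-0.164 0.074 [ 395.27938917 -151.19199352]
-0.164 -0.074 [ 115.72441863 -152.05791419]
-0.164 -0.002 [ 251.77283053 -151.63650465]
-0.115 0.032 [316.11082938 -35.20562297]
```

View pics/w6.png

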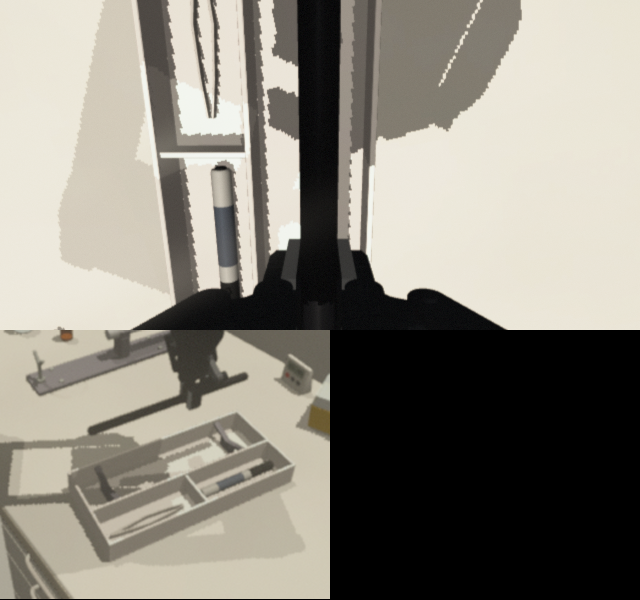

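The rod is held over the long compartment. The cross wall of the short compartments is at (203,155), the divider at (254,100) and the right rim at (376,100). I'll check these against the tray estimate.

```bash
python3 - <<'E'
from h import *
s=sense()
y=np.radians(-11.33);ex=np.array([np.cos(y),np.sin(y),0]);ey=np.array([-ex[1],ex[0],0]);C=np.array([.4657,-.2736,0])
for p in [(203,155),(254,100),(376,100),(148,100)]:
    d=ray("wrist",p,.04,s)-C;print(p,d@ex,d@ey)
d=s["eef_pos"]-C;print(d@ex,d@ey)
E
```

```text
(203, 155) 8.758909310368443e-05 -0.0420341173055764
(254, 100) -0.03496708094880195 -0.006874640440623123
(376, 100) -0.03518019273740695 0.06996659654493027
(148, 100) -0.0347819319171245 -0.07363340922530276
0.029992372529585982 0.03325676848192448
```

{"api": "arm_command", "payload": {
  "moves": [
    {"tx":-0.1,"ty":-0.2,"tz":1,"spin":0},
    {"tx":0,"ty":0,"tz":2,"spin":0},
    {"tx":0,"ty":0,"tz":2,"spin":0},
    {"tx":0,"ty":0,"tz":2,"spin":0},
    {"tx":0,"ty":0,"tz":2,"spin":0},
    {"tx":0,"ty":0,"tz":1,"spin":0},
    {"tx":0,"ty":0,"tz":0.5,"spin":0},
    {"tx":0,"ty":0,"tz":0.5,"spin":0},
    {"tx":0,"ty":0,"tz":0.3,"spin":0},
    {"tx":0,"ty":0,"tz":0,"spin":0},
    {"tx":0,"ty":0,"tz":0,"spin":0}
  ]
}}

```text
time: 16.75
eef_pos: [0.5023, -0.2499, 0.0902]
tcp_rot: [0.0, 0.098, 0.995, -0.0]
force: [0.6, 0.5, -0.5]
gripper_width: 0.0122
grasp_force: 58.5
```

{"api": "arm_command", "payload": {
  "moves": [
    {"tx":0,"ty":0,"tz":0.1,"spin":0},
    {"tx":0,"ty":0,"tz":0.1,"spin":0},
    {"tx":0,"ty":0,"tz":0.1,"spin":0},
    {"tx":0,"ty":0,"tz":0,"spin":0},
    {"tx":0,"ty":0,"tz":0,"spin":0}
  ]
}}

```text
time: 17.38
eef_pos: [0.5022, -0.2498, 0.0869]
tcp_rot: [-0.0, 0.098, 0.995, -0.0]
force: [0.4, -0.0, 0.3]
gripper_width: 0.0119
grasp_force: 58.5
```

{"api": "arm_command", "payload": {
  "moves": [
    {"tx":0,"ty":0,"tz":0.1,"spin":0},
    {"tx":0,"ty":0,"tz":0,"spin":0},
    {"tx":0,"ty":0,"tz":0,"spin":0}
  ]
}}

```text
time: 17.75
eef_pos: [0.5022, -0.2498, 0.0859]
tcp_rot: [-0.0, 0.098, 0.995, -0.0]
force: [0.1, -0.3, -0.3]
gripper_width: 0.0119
grasp_force: 58.5
```

{"api": "arm_command", "payload": {
  "moves": [
    {"tx":0,"ty":0,"tz":0.1,"spin":0},
    {"tx":0,"ty":0,"tz":0,"spin":0},
    {"tx":0,"ty":0,"tz":0,"spin":0}
  ]
}}

```text
time: 18.12
eef_pos: [0.5023, -0.2499, 0.0852]
tcp_rot: [0.0, 0.098, 0.995, -0.0]
force: [-2.1, 0.8, 6.2]
gripper_width: 0.0121
grasp_force: 59.2
```

Contact is made (6 N upward). I'll open partway inside the compartment, then withdraw.

{"api": "arm_command", "payload": {
  "moves": [
    {"tx":0,"ty":0,"tz":0,"spin":0},
    {"tx":0,"ty":0,"tz":0,"spin":0},
    {"tx":0,"ty":0,"tz":0,"spin":0},
    {"tx":0,"ty":0,"tz":0,"spin":0},
    {"tx":0,"ty":0,"tz":0,"spin":0},
    {"tx":0,"ty":0,"tz":0,"spin":0},
    {"tx":0,"ty":0,"tz":-1,"spin":0},
    {"tx":0,"ty":0,"tz":-2,"spin":0},
    {"tx":0,"ty":0,"tz":-2,"spin":0},
    {"tx":0,"ty":0,"tz":-2,"spin":0},
    {"tx":0,"ty":0,"tz":-3,"spin":0},
    {"tx":0,"ty":0,"tz":-3,"spin":0},
    {"tx":0,"ty":0,"tz":-3,"spin":0},
    {"tx":0,"ty":0,"tz":0,"spin":0},
    {"tx":0,"ty":0,"tz":0,"spin":0}
  ],
  "fingers": 0.25
}}

```text
time: 20.0
eef_pos: [0.502, -0.2497, 0.2448]
tcp_rot: [-0.0, 0.098, 0.995, -0.0]
force: [0.3, 0.0, -0.1]
gripper_width: 0.0321
grasp_force: 0.0
```

```bash
python3 - <<'E'
from h import *
s=sense();print(s["eef_pos"],s["gripper_width"],s["time"])
im=get_image("wrist")[:,:,::-1]; t=get_image("scene")[200:380,260:500,::-1]
out=np.zeros((600,640,3),np.uint8);out[:330]=im[:330];out[330:,:360]=cv2.resize(t,(360,270),interpolation=cv2.INTER_CUBIC)
cv2.imwrite("pics/w7.png",out)
y=np.radians(-11.33);ex=np.array([np.cos(y),np.sin(y),0]);ey=np.array([-ex[1],ex[0],0]);C=np.array([.4657,-.2736,0])
for a,b,z in[(-.14,.032,.03),(0,.032,.03),(-.115,.032,.03)]:print(a,b,proj("wrist",C+a*ex+b*ey+[0,0,z],s),proj("scene",C+a*ex+b*ey+[0,0,z]))
print(proj("scene",C+.14*ex+.032*ey+[0,0,.03]))
E
```

```text
[ 0.50200825 -0.24968317  0.24477046] 0.03214629752835206 20.0
-0.14 0.032 [320.04822025 -61.12940683] [304.36939412 309.72672318]
0 0.032 [319.48545114 142.81801518] [368.46913393 285.29060961]
-0.115 0.032 [319.93500666 -20.1008229 ] [316.39193281 305.14348896]
[425.50187283 263.54857932]
```

View pics/w7.png

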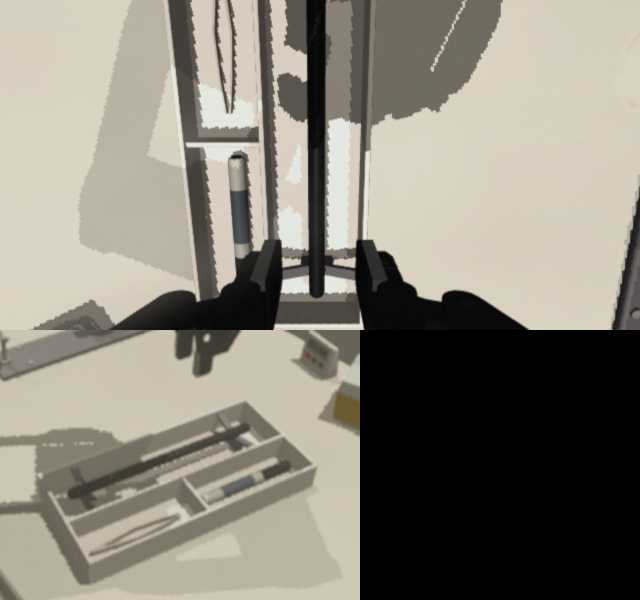

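The rod lies in the V of both ribs. Its ends in the scene image are at (308,309) and (426,265), against predicted (304,310) and (426,264), so it is centred within about 5 mm. The gripper is clear, so I'll hand in.

```bash
python3 -c "
from plant import *
print(close_job())"
```

```text
the job is handed in; nothing more can be done
None
```

I drew the rod out of the sleeve in three short pulls and laid it on both ribs of the tray's long compartment, centred to within about 5 mm by the camera. I let go, moved the gripper clear and handed the job in at about 20 s of the 48 s allowed; the hand-in returned no verdict.

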